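# Clear the station, pack the moulded shells and call for collection

### The arm

A 6-joint arm with a two-finger parallel gripper is mounted at the origin on the work surface. World frame = base frame: x ahead of the robot, y to its left, z up, the work surface at z = 0. Lengths are in m, angles in rad, forces in N, time in s.
With the tool pointing down it reaches from about 0.375 to 0.9 m from the base axis. Payload 3.1 kg.
Tool frame: the origin (TCP) lies at the very end of the fingers, on their centre line; the grasp point (between the pads) lies 19 mm behind it; z points along the fingers, y is the line along which they close (so a half turn about z gives the same grasp; the last joint's range is limited). The gripper opens to 85 mm and grips with 20 to 120 N. Pads are 22 mm wide; open, the fingers measure 114 mm over their backs; the gripper's body (76 mm by 85 mm) begins 54 mm behind the grasp point. The pads swing forward as they close: fully open they stand 13 mm farther back than shut.
Start: joints at [-1.391, 0.527, 1.433, -0, 1.181, -0.178], TCP at [0.219, -0.585, 0.231] pointing down, gripper open.
Joint ranges: [-3.08, 3.08], [-0.75, 2.2], [0.22, 2.44], [-1.43, 4.57], [0, 2.65], [-2.85, 2.85]. Speed limits (rad/s): [2.79, 2.79, 3.14, 3.14, 3.14, 3.14].

### API

Orientations are given as a unit quaternion [x, y, z, w].
In Python, from station import telemetry, snapshot, ticket gives the robot as it stands.
- The arm moves only by the tool move_arm, never from a script. Its argument "commands" is text: rows parted by semicolons, each of 7 numbers parted by spaces: the shift along the tool's x, y, z in mm, then the turn, a rotation vector about the tool's x, y, z in degrees, then the opening, from -1 (shut) to 1 (fully open). A call has exactly 5 rows; each row is the pose to reach, as a shift and turn from the pose commanded when the call began, along the tool's axes at that moment; what a row does not reach only later rows make up. A row lasts 1/8 s, in which the tool goes at most 62.5 mm and 10.7 degrees, less where a joint would pass 70% of its speed; a pose out of reach is approached as far as the arm can. A call with a gripper value outside its range is refused whole. The fingers move at their own pace and stop on an object; "grip_force" is the grip in N (left out, the last holds). Time passes only in rows, so rows that repeat a pose let the fingers close, or fill a call up. It gives the time, the measured TCP pose, the force, the opening and the grip force at its end, in the units of the state.
- telemetry.sense(): the state, without advancing time (a new reading comes with each control period).
- snapshot(name): name is "side" or "top"; returns a dict with "image" (400x640x3 uint8, red, green, blue), "fx", "fy", "cx", "cy" (pixels), "k1" (the pictures are not rectified: a ray, as slopes to the right and down, at radius r is drawn at 1 + k1 r^2 times it, then the intrinsics apply), "pose" (4x4, takes a point from camera to world coordinates). Camera axes: x right, y down, z forward; pixel columns grow to the right and rows downward; lengths in m; the calibration is good to about 2 mm. A picture is of the moment at which its call begins. There is no depth.
- ticket.sign_off(): hands the job in; it is judged then, once.
The state is a dict: "t": time; "q": joint angles; "qd": joint speeds; "tau": joint torques, N m; "tcp_pos": TCP position; "tool_rot": TCP orientation; "force": force on the tool from outside, world axes, zero at the start; "ft_torque": the same for the moment, N m; "finger_gap": opening from 0.0 (shut) to 1.0 (fully open); "gripper_force": force on a finger pad.
Only numpy, scipy, OpenCV 4.12 (cv2) and the standard library are available. Lean on these libraries where they do the work, as an engineer would, in place of code of your own. Each camera call takes 0.05 s, during which the arm holds its last target. There are 200 camera calls.

### The job

The scraper has been left lying across the bin of black shells and the roll of tape lies on the packing tray. First clear both away, with the shells still in their bin: set the tape roll down flat, wholly on the cork mat, and slide the scraper's blade fully home into the slot of the wooden blade guard. Then pack every shell upright into the tray, one to a compartment and right down on its floor, and when all are packed press the call button fully down and let go, leaving the mug, bottle, jar and screwdriver where they are.

Things in the scene. Friction and masses are not known exactly. Their poses are not given: they have to be found in the camera images.
- bin: grey parts bin, told from the tray by its tall end walls: 64 mm high at -x, 70 mm at +x; side walls (+-y) and inner dividers 22 mm high. 2 x 2 compartments, each 88 (x) by 52 mm (y) inside, centres at x = +-46.5, y = +-37 mm; outside 191 x 136 mm; walls 5 mm, middle divider along x 22 mm thick; inner floor 5 mm above the bench. Origin: centre of underside; z up. Fixed.
- tray: grey packing tray, all its walls and dividers 22 mm high. 2 x 2 compartments, each 88 (x) by 52 mm (y) inside, centres at x = +-46.5, y = +-37 mm; outside 191 x 136 mm; walls 5 mm, middle divider along x 22 mm thick; inner floor 5 mm above the bench. Origin: centre of underside; z up. Fixed.
- mat: square cork mat, 160 x 160 x 3 mm, fixed to the bench. Origin: centre of its underside.
- guard: low wooden blade guard, 110 (x) by 116 (y) mm, 24 tall, fixed. Its one opening is a level slot in the -x face, towards the robot, 92 mm wide (y), from 3 to 16 mm above the bench, 104 mm deep. Origin: centre of underside, so the mouth is at x = -55 mm; the blade goes in along +x. z up.
- scraper: scraper, 230 mm long, 170 g, lying along x of the bin across its tall end walls. Wooden handle 26 wide (y), 24 tall, x -95 to +35 mm; steel blade 80 wide, 4 thick, on to x = +135 mm, its underside 6 mm above the handle's. Origin: handle's underside, about the balance point; x to the blade, z up. With the handle on the bench the blade is level with the guard's slot.
- scraper_tip (a point): middle of the blade's front edge, at x = 135 mm, z = 8 mm of the scraper. Fully home it is 100 mm inside the slot's mouth, the handle's front end against the guard.
- tape: roll of tape, a pale paper ring lying flat on the tray's crossed dividers (its underside 22 mm above the bench): 100 mm outside, 76 mm inside diameter (wall 12 mm), 48 mm high, 180 g. Origin: centre of its underside; z is its axis.
- shell1: one of up to four alike black moulded shells standing in the bin (None if absent): 70 mm long (x), 38 wide (y), 46 tall, 110 g; flat sides; above 34 mm only 50 mm long (x -29 to +21); a 12 mm steel nozzle sticks 5 mm out of the +x end, 16 mm up. Origin: centre of the 70 mm body's underside, z up.
- shell2: one of up to four alike black moulded shells standing in the bin (None if absent): 70 mm long (x), 38 wide (y), 46 tall, 110 g; flat sides; above 34 mm only 50 mm long (x -29 to +21); a 12 mm steel nozzle sticks 5 mm out of the +x end, 16 mm up. Origin: centre of the 70 mm body's underside, z up.
- shell3: one of up to four alike black moulded shells standing in the bin (None if absent): 70 mm long (x), 38 wide (y), 46 tall, 110 g; flat sides; above 34 mm only 50 mm long (x -29 to +21); a 12 mm steel nozzle sticks 5 mm out of the +x end, 16 mm up. Origin: centre of the 70 mm body's underside, z up.
- shell4: one of up to four alike black moulded shells standing in the bin (None if absent): 70 mm long (x), 38 wide (y), 46 tall, 110 g; flat sides; above 34 mm only 50 mm long (x -29 to +21); a 12 mm steel nozzle sticks 5 mm out of the +x end, 16 mm up. Origin: centre of the 70 mm body's underside, z up.
- call (a joint): travel of the black call button: 0 up, 0.006 m fully down; a spring raises it; fully down takes 5 N.
- call_top (a point): centre of the top of the call button (40 mm wide black disc in a grey housing on the bench); press straight down.
- mug: bystander to be left alone: black mug, 76 mm wide, 85 mm tall, with a handle. Origin: at the middle underneath.
- spray: bystander to be left alone: white bottle, 52 mm wide, 100 mm tall. Origin: at the middle underneath.
- jar: bystander to be left alone: small brown jar, 40 mm wide, 55 mm tall. Origin: at the middle underneath.
- driver: bystander to be left alone: screwdriver lying on the bench, 160 mm long. Origin: near its middle, on the underside.
Not all that is in view belongs to the job. What is shaped like the shell3 but red is not meant.

How it is judged:
On the way, in this order (a step that is already met when the one before it is completed fails the run):
1. the tape roll lies on the mat and the scraper's blade is home in the guard, all shells still in the bin (horizontal distance between tape and mat below 0.03 m and linear speed of each of tape, scraper below 0.03 m/s and ((angle between tape's own z axis and vertical below 0.1 rad and height (world z) of tape below 0.01 m) or (angle between tape's own z axis and vertical above 3.04 rad and height (world z) of tape below 0.058 m)) and x of scraper_tip in the frame of guard between 0.03 and 0.06 m and y of scraper_tip in the frame of guard between -0.02 and 0.02 m and z of scraper_tip in the frame of guard between 0.002 and 0.017 m and angle between the x axis of scraper and the x axis of guard, either way round below 0.15 rad and angle between scraper's own z axis and vertical below 0.12 rad and x of shell1 in the frame of bin between -0.095 and 0.095 m and y of shell1 in the frame of bin between -0.08 and 0.08 m and height (world z) of each of shell1, shell2, shell3, shell4 below 0.04 m and x of shell2 in the frame of bin between -0.095 and 0.095 m and y of shell2 in the frame of bin between -0.08 and 0.08 m and x of shell3 in the frame of bin between -0.095 and 0.095 m and y of shell3 in the frame of bin between -0.08 and 0.08 m and x of shell4 in the frame of bin between -0.095 and 0.095 m and y of shell4 in the frame of bin between -0.08 and 0.08 m), for 0.2 s.
2. every shell stands upright on the tray's floor, in a compartment (x of shell1 in the frame of tray between -0.09 and 0.09 m and y of shell1 in the frame of tray between -0.07 and 0.07 m and z of shell1 in the frame of tray between 0.001 and 0.01 m and angle between each of shell1, shell2, shell3, shell4's own z axis and vertical below 0.15 rad and linear speed of each of shell1, shell2, shell3, shell4 below 0.03 m/s and x of shell2 in the frame of tray between -0.09 and 0.09 m and y of shell2 in the frame of tray between -0.07 and 0.07 m and z of shell2 in the frame of tray between 0.001 and 0.01 m and x of shell3 in the frame of tray between -0.09 and 0.09 m and y of shell3 in the frame of tray between -0.07 and 0.07 m and z of shell3 in the frame of tray between 0.001 and 0.01 m and x of shell4 in the frame of tray between -0.09 and 0.09 m and y of shell4 in the frame of tray between -0.07 and 0.07 m and z of shell4 in the frame of tray between 0.001 and 0.01 m), for 0.2 s.
3. the call button is pressed fully down (all of step 2 and value of joint call above 0.0045 m), for 0.05 s.
At the end, for the whole second after the job is handed in: Tape flat on the mat, centres within 30 mm; scraper level, blade tip 85 mm or more inside the slot's mouth, within 20 mm and 0.15 rad of its middle line; every shell upright (0.15 rad) on the tray floor (5 mm), one to a compartment; button up; all at rest (all of step 2 and horizontal distance between tape and mat below 0.03 m and linear speed of each of tape, scraper below 0.03 m/s and ((angle between tape's own z axis and vertical below 0.1 rad and height (world z) of tape below 0.01 m) or (angle between tape's own z axis and vertical above 3.04 rad and height (world z) of tape below 0.058 m)) and x of scraper_tip in the frame of guard between 0.03 and 0.06 m and y of scraper_tip in the frame of guard between -0.02 and 0.02 m and z of scraper_tip in the frame of guard between 0.002 and 0.017 m and angle between the x axis of scraper and the x axis of guard, either way round below 0.15 rad and angle between scraper's own z axis and vertical below 0.12 rad and value of joint call below 0.002 m); the robot touches nothing.
It fails at once if the mug is moved more than 30 mm (distance of mug from where it was at the start of the episode above 0.03 m).
It fails at once if the bottle is moved more than 30 mm (distance of spray from where it was at the start of the episode above 0.03 m).
It fails at once if the jar is moved more than 30 mm (distance of jar from where it was at the start of the episode above 0.03 m).
It fails at once if the screwdriver is moved more than 30 mm (distance of driver from where it was at the start of the episode above 0.03 m).
Of shell1, shell2, shell3, shell4 only 3 to 4 are there at a start; the rules pass over those that are not, and their reading is None.
At some moment in a run one of tape, shell1, shell2, shell3, shell4 may be knocked a few centimetres aside while the robot is not near it.
It also fails if it takes over 210 s, if anything falls off the work surface, if the arm or the gripper's body presses on something with over 40 N, if the wrist force passes 120 N, or if a joint passes its speed limit or range.

## Working session

There is one attempt and no reset: what is moved stays moved. The work goes in short steps, Python scripts to look and compute and a tool call to move; the robot and the scene stay as the last step left them, time stands still between calls to the robot, and variables do not carry over. Pictures are saved under pics/ and viewed, at most 14 in all, crops included, and the job is handed in when it is done.

Besides the shell and the picture viewer there is one more tool, called after "Emit:" in YAML: its name, and indented under it one key for each argument. move_arm: Moves the arm, as the interface text tells. Its arguments: {"type":"object","properties":{"commands":{"type":"string"},"grip_force":{"type":"number"}},"required":["commands"]}

```bash
ls && mkdir -p pics && cat > h.py <<'E'
import numpy as np, cv2, sys
from station import telemetry, snapshot, ticket
def snap(name, f=None):
    s=snapshot(name)
    if f: cv2.imwrite('pics/'+f, cv2.cvtColor(s['image'],cv2.COLOR_RGB2BGR))
    return s
def K(s): return np.array([[s['fx'],0,s['cx']],[0,s['fy'],s['cy']],[0,0,1.]])
def dist(s): return np.array([s['k1'],0,0,0,0.])
def ray(s,px):
    p=cv2.undistortPoints(np.array(px,float).reshape(-1,1,2),K(s),dist(s)).reshape(-1,2)
    d=np.c_[p,np.ones(len(p))]@s['pose'][:3,:3].T
    return s['pose'][:3,3],d
def onz(s,px,z):
    o,d=ray(s,px); t=(z-o[2])/d[:,2]
    return o+d*t[:,None]
def tri(s1,p1,s2,p2):
    o1,d1=ray(s1,[p1]);o2,d2=ray(s2,[p2]);d1=d1[0];d2=d2[0]
    A=np.c_[d1,-d2];t=np.linalg.lstsq(A,o2-o1,rcond=None)[0]
    a=o1+d1*t[0];b=o2+d2*t[1]
    return (a+b)/2,np.linalg.norm(a-b)
def proj(s,P):
    R=s['pose'][:3,:3];t=s['pose'][:3,3]
    P=(np.array(P,float).reshape(-1,3)-t)@R
    return cv2.projectPoints(P,np.zeros(3),np.zeros(3),K(s),dist(s))[0].reshape(-1,2)
E
python3 - <<'E'
from h import *
for n in('side','top'):
    s=snap(n,n+'0.png'); print(n,s['fx'],s['cx'],s['cy'],s['k1'],np.round(s['pose'],3).tolist())
print(telemetry.sense())
E
```

```text
pics
side 373.50837201173204 319.2084705235521 196.3720572033297 -0.04183701588775482 [[-0.993, -0.098, 0.072, 0.583], [-0.121, 0.724, -0.68, 0.787], [0.014, -0.683, -0.73, 0.87], [0.0, 0.0, 0.0, 1.0]]
top 479.0949964560696 311.99517121997 198.79448564683642 0.003000712264723435 [[0.006, -0.987, 0.163, 0.45], [-1.0, -0.007, -0.009, 0.041], [0.01, -0.163, -0.987, 1.279], [0.0, 0.0, 0.0, 1.0]]
{'t': 0.1, 'q': array([-1.39051921e+00,  5.28425341e-01,  1.43381001e+00,  8.53511419e-06,
        1.18142191e+00, -1.78479283e-01]), 'qd': array([-0.00102871, -0.00276815, -0.00198862, -0.00028593,  0.00070302,
       -0.00050506]), 'tau': array([ 1.37986440e-04, -4.43305743e+01, -1.78586644e+01, -2.16460016e-04,
        3.87683103e-03, -4.47581300e-06]), 'tcp_pos': array([ 0.21936362, -0.58452306,  0.23038806]), 'tool_rot': array([ 9.83954588e-01,  1.78416094e-01,  3.01848685e-06, -1.03230241e-03]), 'force': array([-0.15016055,  0.02641267,  0.0825283 ]), 'ft_torque': array([ 0.05126169,  0.01655472, -0.0076561 ]), 'gripper_force': 0.0, 'finger_gap': 1.0061406089799516}
```

View pics/top0.png

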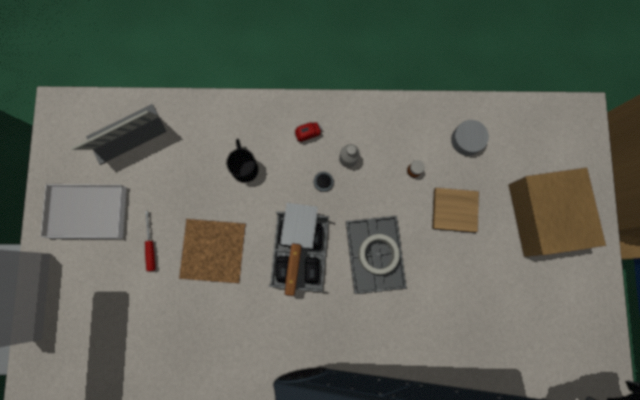

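View pics/side0.png

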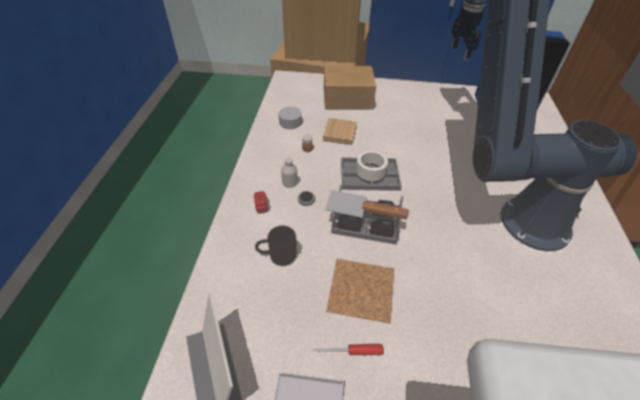

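The top view shows mat (212,250), bin with scraper (300,249), tray with tape (379,254), guard (456,210), button (324,181), a red decoy shell (308,131), bottle (350,154), jar (416,169), mug (242,163) and driver (150,240). The side view shows the same layout. I'll enlarge the work area in both views.

```bash
python3 - <<'E'
import cv2
a=cv2.imread('pics/top0.png')[165:305,260:490]; b=cv2.imread('pics/side0.png')[110:250,230:430]
cv2.imwrite('pics/c_top.png',cv2.resize(a,None,fx=3.45,fy=3.45,interpolation=3))
cv2.imwrite('pics/c_side.png',cv2.resize(b,None,fx=4,fy=4,interpolation=3))
E
```

```text
(no output)
```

View pics/c_top.png

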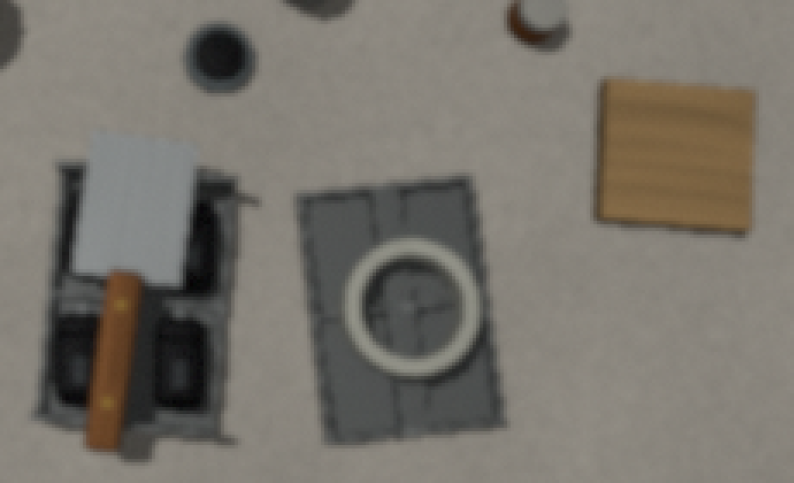

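View pics/c_side.png

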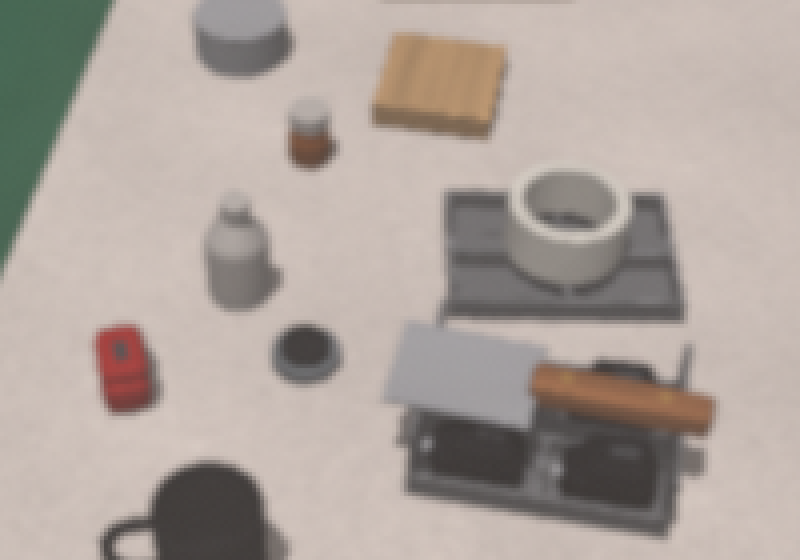

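Top crop: the scraper lies over the bin, with handle at crop (113,360) and blade at (135,208). Black shells show at (75,360), (185,360) and (205,245), and possibly a fourth under the blade. The tape is at (413,307) and the guard at (677,157). In the side crop a nozzle at (425,440) shows a shell in the +x,+y compartment, so there are probably four. The red lookalike at side crop (125,368) is excluded because of its colour.

```bash
cat > m1.py <<'E'
from h import *
S={n:snap(n) for n in('side','top')}
T=lambda x,y:((x+.5)/3.45-.5+260,(y+.5)/3.45-.5+165)
D=lambda x,y:((x+.5)/4-.5+230,(y+.5)/4-.5+110)
pk={'tray':[((297,197),(447,318)),((470,178),(447,190)),((507,425),(664,195)),((326,443),(685,318))],
'guard':[((603,79),(374,108)),((755,92),(395,34)),((748,235),(506,47)),((597,221),(490,123))],
'tape':[((413,307),(570,203))],
'scr':[((120,302),(571,381)),((107,403),(678,403))],
'blade':[((95,137),(384,402)),((197,143),(408,322)),((182,285),(550,348)),((75,275),(527,428))],
'button':[((220,53),(305,342))]}
for k,v in pk.items():
    for a,b in v:
        p,e=tri(S['top'],T(*a),S['side'],D(*b)); print(k,np.round(p*1000,1),'err',round(e*1000,1))
def mask(s,lo,hi,box):
    h=cv2.cvtColor(s['image'],cv2.COLOR_RGB2HSV); m=cv2.inRange(h,np.array(lo),np.array(hi))
    x0,y0,x1,y1=box; o=np.zeros_like(m);o[y0:y1,x0:x1]=m[y0:y1,x0:x1]
    c=cv2.findContours(cv2.morphologyEx(o,cv2.MORPH_CLOSE,np.ones((3,3))),cv2.RETR_EXTERNAL,cv2.CHAIN_APPROX_NONE)[0]
    return max(c,key=cv2.contourArea)
s=S['top']; hs=cv2.cvtColor(s['image'],cv2.COLOR_RGB2HSV)
for n,p in dict(mat=(212,250),guard=(456,210),tape=(363,253),tray=(365,280),bench=(420,260),handle=(293,270),blade=(297,228),button=(324,181),shell=(313,270)).items(): print(n,hs[p[1],p[0]])
E
python3 m1.py
```

```text
tray [599.9 -62.4   2.2] err 2.8
tray [ 612.2 -193.1   25.5] err 1.8
tray [ 425.8 -217.3   21.6] err 0.8
tray [410.4 -82.5   8.7] err 1.3
guard [ 688.7 -297.8   25.6] err 0.9
guard [ 680.6 -415.5   25.2] err 1.3
guard [ 571.2 -403.3   29.2] err 5.0
guard [ 580.4 -289.3   26.3] err 3.0
tape [ 510.9 -141.2   68.5] err 0.6
scr [509.8  72.3  89.6] err 3.9
scr [436.7  81.2  87.9] err 7.7
blade [635.9  92.4  69.2] err 3.3
blade [628.7  17.2  75.8] err 1.3
blade [523.8  27.7  74.1] err 2.7
blade [533.9 105.3  71.8] err 3.7
button [708.2  -1.5  22.9] err 0.5
mat [ 16 129 107]
guard [ 17 118 125]
tape [ 30  19 136]
tray [75  6 82]
bench [ 21  24 138]
handle [ 13 158  97]
blade [ 83   7 139]
button [ 0 11 23]
shell [105  13  39]
```

Triangulated heights agree with the text: tray rim about 22, guard 25, tape top 68.5, handle top 89, blade 70–76 and button top 23 mm. Next, refine with masks.

```bash
cat > m2.py <<'E'
from m1 import mask; from h import *
s=snap('top')
def rect(name,lo,hi,box,z):
    c=mask(s,lo,hi,box); P=onz(s,c.reshape(-1,2).astype(float),z)[:,:2]
    r=cv2.minAreaRect((P*1000).astype(np.float32)); print(name,np.round(r[0],1),np.round(r[1],1),round(r[2],2)); return r,P
rect('mat',(8,70,40),(22,255,255),(170,205,255,295),.003)
rect('guard',(8,70,40),(22,255,255),(425,175,490,245),.024)
rect('tray',(0,0,30),(180,255,108),(340,205,412,300),.022)
rect('handle',(5,110,40),(20,255,255),(275,235,315,305),.088)
r,P=rect('tape',(20,5,122),(40,60,255),(356,230,403,277),.07)
print('tape circ',cv2.minEnclosingCircle((P*1000).astype(np.float32)))
rect('blade',(60,0,115),(130,60,255),(278,200,322,250),.073)
rect('buttondisc',(0,0,0),(180,255,45),(312,168,336,194),.023)
E
python3 m2.py | sed -n '/^mat/,$p' | tail -8
python3 - <<'E'
from h import *
s=snap('top')
for x in np.array([[273,211],[330,222],[324,293],[271,285]]): pass
# bin rim low side walls picks (crop) at z=.022
T=lambda x,y:((x+.5)/3.45-.5+260,(y+.5)/3.45-.5+165)
print(np.round(onz(s,[T(60,165),T(238,180),T(222,440),T(38,417)],.067)*1000))
print(np.round(onz(s,[T(60,165),T(238,180),T(222,440),T(38,417)],.022)*1000))
E
```

```text
mat [520.  292.1] [158.9 158.2] 85.62
guard [ 630.6 -351.7] [118.6 111.6] 85.15
tray [ 511.3 -138.6] [192.4 139.8] 6.45
handle [470.8  77.6] [ 28.5 123.1] 82.09
tape [ 511.7 -139.5] [94.8 95.2] 44.63
tape circ ((511.6247863769531, -139.96144104003906), 48.476478576660156)
blade [581.5  62.3] [ 78.3 102.2] 82.63
buttondisc [706.6  -1.7] [35.5 34.8] 0.24
[[613. 118.  67.]
 [603. -13.  67.]
 [415.  -2.  67.]
 [430. 131.  67.]]
[[620. 121.  22.]
 [609. -16.  22.]
 [413.  -4.  22.]
 [429. 134.  22.]]
```

```bash
cat > p.py <<'E'
# p.py x y z(mm) yaw(deg of tool x, tool down) -> shift in tool axes, turn about tool axes
from h import *
from scipy.spatial.transform import Rotation as R
def plan(x,y,z,yaw):
    st=telemetry.sense(); r=R.from_quat(st['tool_rot'])
    tgt=R.from_euler('z',yaw,degrees=True)*R.from_euler('x',180,degrees=True)
    d=r.inv().apply(np.array([x,y,z])-st['tcp_pos']*1000); rv=(r.inv()*tgt).as_rotvec(degrees=True)
    X=r.as_matrix()[:,0]
    print('t',round(st['t'],1),'tcp',np.round(st['tcp_pos']*1000,1),'yaw',round(np.degrees(np.arctan2(X[1],X[0])),1),'gap',round(st['finger_gap'],2),'-> shift',np.round(d,1),'turn',np.round(rv,1))
if __name__=='__main__': plan(*map(float,sys.argv[1:5]))
E
python3 p.py 500.5 73.6 150 -7.6
```

```text
t 0.4 tcp [ 219.5 -585.1  231.2] yaw 20.6 gap 1.0 -> shift [ 494.4 -518.1   81.3] turn [-0.   0.  28.2]
```

Emit:
move_arm:
  commands: "494 -518 81 0 0 28 0.4; 494 -518 81 0 0 28 0.4; 494 -518 81 0 0 28 0.4; 494 -518 81 0 0 28 0.4; 494 -518 81 0 0 28 0.4"
  grip_force: 60

```text
t: 1.02
tcp_pos: [0.3419, -0.298, 0.1963]
tool_rot: [0.998, -0.065, 0.0, 0.0]
force: [1.2, -0.1, -0.2]
finger_gap: 0.7
gripper_force: 0.0
```

```bash
python3 p.py 500.5 73.6 150 -7.6
```

```text
t 1.0 tcp [ 341.9 -298.   196.3] yaw -7.5 gap 0.7 -> shift [ 108.8 -389.2   46.1] turn [ 0.  -0.1  0.1]
```

Emit:
move_arm:
  commands: "109 -389 46 0 0 0 0.4; 109 -389 46 0 0 0 0.4; 109 -389 46 0 0 0 0.4; 109 -389 46 0 0 0 0.4; 109 -389 46 0 0 0 0.4"

```text
t: 1.65
tcp_pos: [0.4641, -0.0121, 0.1609]
tool_rot: [0.998, -0.065, 0.001, 0.0]
force: [1.2, -0.2, -0.4]
finger_gap: 0.701
gripper_force: 0.0
```

```bash
python3 p.py 500.5 73.6 110 -7.6
```

```text
t 1.6 tcp [464.1 -12.1 160.9] yaw -7.4 gap 0.7 -> shift [ 24.9 -89.7  51. ] turn [ 0.  -0.1  0.2]
```

Emit:
move_arm:
  commands: "25 -90 40 0 0 0 0.4; 25 -90 51 0 0 0 0.4; 25 -90 80 0 0 0 0.4; 25 -90 90 0 0 0 0.4; 25 -90 90 0 0 0 0.4"

```text
t: 2.28
tcp_pos: [0.4992, 0.0718, 0.0706]
tool_rot: [0.998, -0.065, -0.001, -0.0]
force: [-0.2, 0.3, 0.5]
finger_gap: 0.701
gripper_force: 0.0
```

```bash
python3 p.py 500.5 73.6 71 -7.6; python3 - <<'E'
from h import *
s=snap('side')
cv2.imwrite('pics/g1.png',cv2.resize(cv2.cvtColor(s['image'],cv2.COLOR_RGB2BGR)[130:260,300:460],None,fx=4,fy=4,interpolation=3))
E
```

```text
t 2.3 tcp [499.2  71.8  70.6] yaw -7.5 gap 0.7 -> shift [ 1.1 -2.  -0.4] turn [0.  0.1 0.1]
```

View pics/g1.png

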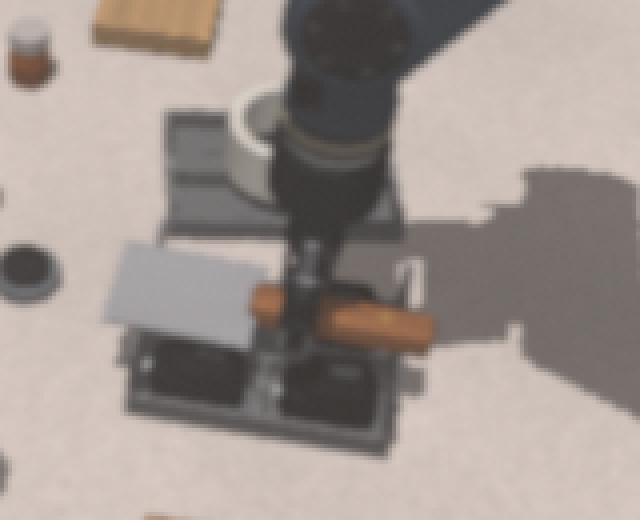

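The fingers straddle the handle at about crop (305,305), blade forward. Close and lift, levelling by 1.8°.

Emit:
move_arm:
  commands: "0 0 0 0 0 0 -1; 0 0 0 0 0 0 -1; 0 0 0 0 0 0 -1; 0 0 0 0 0 0 -1; 0 0 -3 0 0 0 -1"
  grip_force: 80

```text
t: 2.95
tcp_pos: [0.4995, 0.0719, 0.0743]
tool_rot: [0.998, -0.065, 0.0, -0.0]
force: [0.0, -0.9, -2.0]
finger_gap: 0.278
gripper_force: 78.7
```

Emit:
move_arm:
  commands: "0 0 -20 0 0 0 -1; 0 0 -50 0 -1.8 0 -1; 0 0 -70 0 -1.8 0 -1; 0 0 -70 0 -1.8 0 -1; 0 0 -70 0 -1.8 0 -1"

```text
t: 3.58
tcp_pos: [0.4986, 0.0721, 0.1432]
tool_rot: [0.998, -0.065, -0.016, -0.001]
force: [-0.3, 0.3, -1.8]
finger_gap: 0.282
gripper_force: 78.8
```

```bash
python3 p.py 427 -335 140 -4.9; python3 - <<'E'
from h import *
for n in('side','top'): s=snap(n,n+'1.png')
a=cv2.imread('pics/side1.png')[90:250,280:440];b=cv2.imread('pics/top1.png')[170:310,250:430]
cv2.imwrite('pics/g2.png',np.vstack([cv2.resize(a,(400,400)),cv2.resize(b,(400,311))])[:711].copy()[:,:] if 0 else np.hstack([cv2.resize(a,(400,400)),cv2.resize(b,(400,400))]))
E
```

```text
t 3.6 tcp [498.6  72.1 143.2] yaw -7.4 gap 0.28 -> shift [-18.1 413.    3.8] turn [-0.   1.9 -2.5]
```

View pics/g2.png

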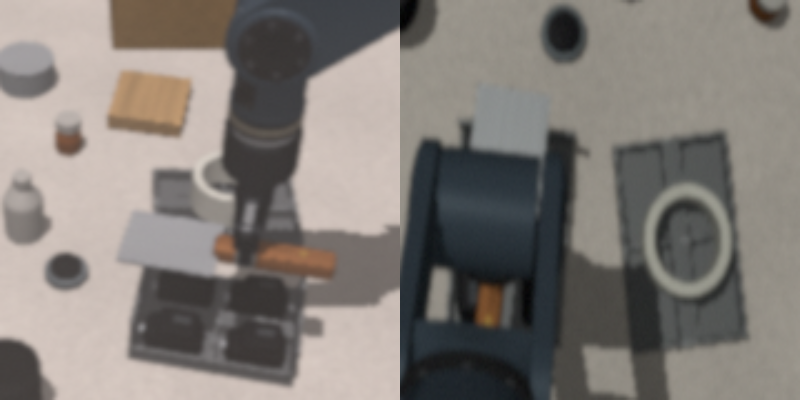

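Four shells are now visible in the bin (side half: (185,285), (262,295), (175,330), (255,345)). The scraper is held level, and the tape hasn't moved. Next: carry it to the guard.

Emit:
move_arm:
  commands: "-18 413 4 0 0 -2.5 -1; -18 413 4 0 0 -2.5 -1; -18 413 4 0 0 -2.5 -1; -18 413 4 0 0 -2.5 -1; -18 413 4 0 0 -2.5 -1"

```text
t: 4.3
tcp_pos: [0.4445, -0.2373, 0.1403]
tool_rot: [0.999, -0.043, -0.016, -0.002]
force: [-0.2, -0.3, -1.7]
finger_gap: 0.281
gripper_force: 79.1
```

```bash
python3 p.py 427 -335 100 -4.9
```

```text
t 4.3 tcp [ 444.5 -237.3  140.3] yaw -5.0 gap 0.28 -> shift [-7.7 99.  40.3] turn [-0.1  1.9 -0.1]
```

Emit:
move_arm:
  commands: "-8 50 0 0 0 0 -1; -8 99 0 0 0 0 -1; -8 99 30 0 0 0 -1; -8 99 70 0 0 0 -1; -8 99 100 0 0 0 -1"

```text
t: 4.92
tcp_pos: [0.4247, -0.3325, 0.0389]
tool_rot: [0.999, -0.043, -0.017, -0.003]
force: [0.4, -0.6, -2.9]
finger_gap: 0.28
gripper_force: 79.1
```

```bash
python3 p.py 427 -335 6 -4.9; python3 - <<'E'
from h import *
for n in('side','top'): s=snap(n,n+'2.png')
a=cv2.imread('pics/side2.png')[100:200,310:410];b=cv2.imread('pics/top2.png')[180:280,390:490]
cv2.imwrite('pics/g3.png',np.hstack([cv2.resize(a,(400,400),interpolation=3),cv2.resize(b,(400,400),interpolation=3)]))
E
```

```text
t 4.9 tcp [ 424.7 -332.5   38.9] yaw -5.0 gap 0.28 -> shift [ 3.6  2.4 32.8] turn [-0.2  1.9 -0.1]
```

View pics/g3.png

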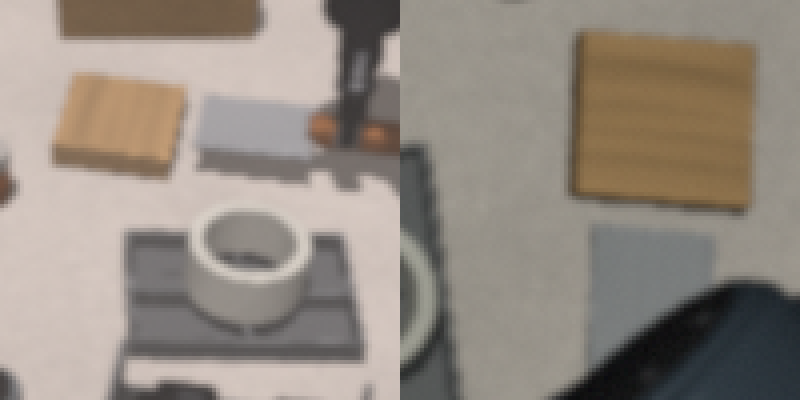

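```bash
python3 - <<'E'
from h import *
S={n:snap(n) for n in('side','top')}
T=lambda x,y:((x-400+.5)/4-.5+390,(y+.5)/4-.5+180); D=lambda x,y:((x+.5)/4-.5+310,(y+.5)/4-.5+100)
a,e=tri(S['top'],T(592,226),S['side'],D(198,148)); b,f=tri(S['top'],T(716,236),S['side'],D(202,96))
print(a*1000,e,b*1000,f)
for z in(.042,.045,.048): print(z,np.round(onz(S['top'],[T(592,226),T(716,236),T(588,360)],z)*1000,1).tolist())
g=np.array([630.6,-351.7]);y=np.radians(-4.85);Rg=np.array([[np.cos(y),np.sin(y)],[-np.sin(y),np.cos(y)]])
print('tip in guard',Rg@((a+b)[:2]*500-g), 'z',(a+b)[2]*500)
E
```

```text
[ 558.21511299 -297.7355762    39.67335464] 5.678827123769551e-05 [ 555.30372509 -379.22772555   37.62489212] 0.005681559410910864
0.042 [[558.0, -297.1, 42.0], [552.1, -377.3, 42.0], [472.1, -291.3, 42.0]]
0.045 [[557.8, -296.3, 45.0], [551.9, -376.3, 45.0], [472.1, -290.5, 45.0]]
0.048 [[557.5, -295.5, 48.0], [551.6, -375.3, 48.0], [472.0, -289.7, 48.0]]
tip in guard [-74.69376885   6.92798999] z 38.64912337996726
```

Tip is 7–8 mm off to +y of the guard's middle line and about 0.7° off in yaw. Correct this, lower, then insert.

Emit:
move_arm:
  commands: "0 6 10 0 0 0.8 -1; 0 6 20 0 0 0.8 -1; 0 6 28 0 0 0.8 -1; 0 6 32 0 0 0.8 -1; 0 6 32 0 0 0.8 -1"

```text
t: 5.75
tcp_pos: [0.4243, -0.3389, 0.0094]
tool_rot: [0.999, -0.05, -0.016, -0.001]
force: [1.1, 1.2, -1.5]
finger_gap: 0.28
gripper_force: 79.3
```

```bash
python3 p.py 427 -335 6 -4.9; python3 - <<'E'
from h import *
S={n:snap(n,n+'3.png') for n in('side','top')}
a=cv2.imread('pics/side3.png')[100:200,310:410];b=cv2.imread('pics/top3.png')[180:280,390:490]
cv2.imwrite('pics/g4.png',np.hstack([cv2.resize(a,(400,400),interpolation=3),cv2.resize(b,(400,400),interpolation=3)]))
from m1 import mask
c=mask(S['top'],(60,0,115),(130,60,255),(430,225,480,262)).reshape(-1,2)
top=np.array([[x,c[c[:,0]==x,1].min()] for x in np.unique(c[:,0])]); print(top.tolist())
P=onz(S['top'],top.astype(float),.012)*1000
y=np.radians(-4.85);Rg=np.array([[np.cos(y),np.sin(y)],[-np.sin(y),np.cos(y)]])
print(np.round((P[:,:2]-[630.6,-351.7])@Rg.T,1).tolist())
E
```

```text
t 5.8 tcp [ 424.3 -338.9    9.4] yaw -5.7 gap 0.28 -> shift [ 2.4 -4.2  3.3] turn [-0.1  1.8 -0.8]
tray [599.9 -62.4   2.2] err 2.8
tray [ 612.2 -193.1   25.5] err 1.8
tray [ 425.8 -217.3   21.6] err 0.8
tray [410.4 -82.5   8.7] err 1.3
guard [ 688.7 -297.8   25.6] err 0.9
guard [ 680.6 -415.5   25.2] err 1.3
guard [ 571.2 -403.3   29.2] err 5.0
guard [ 580.4 -289.3   26.3] err 3.0
tape [ 510.9 -141.2   68.5] err 0.6
scr [509.8  72.3  89.6] err 3.9
scr [436.7  81.2  87.9] err 7.7
blade [635.9  92.4  69.2] err 3.3
blade [628.7  17.2  75.8] err 1.3
blade [523.8  27.7  74.1] err 2.7
blade [533.9 105.3  71.8] err 3.7
button [708.2  -1.5  22.9] err 0.5
mat [ 16 130 118]
guard [ 17 117 140]
tape [ 30  17 151]
tray [70  8 91]
bench [ 17  23 153]
handle [75  6 81]
blade [75  6 79]
button [165  19  27]
shell [105  11  46]
[[439, 249], [440, 238], [441, 237], [442, 237], [443, 237], [444, 237], [445, 238], [446, 238], [447, 238], [448, 238], [449, 238], [450, 238], [451, 238], [452, 238], [453, 239], [454, 239], [455, 239], [456, 239], [457, 239], [458, 239], [459, 239], [460, 239], [461, 239], [462, 239], [463, 240], [464, 240], [465, 240], [466, 240], [467, 240], [468, 241]]
[[-107.3, 35.1], [-78.0, 33.8], [-75.1, 31.3], [-74.9, 28.6], [-74.6, 26.0], [-74.4, 23.3], [-76.8, 20.6], [-76.5, 17.9], [-76.3, 15.3], [-76.1, 12.6], [-75.8, 10.0], [-75.6, 7.3], [-75.3, 4.7], [-75.1, 2.0], [-77.5, -0.7], [-77.3, -3.4], [-77.0, -6.0], [-76.8, -8.7], [-76.5, -11.3], [-76.3, -14.0], [-76.0, -16.6], [-75.8, -19.3], [-75.6, -21.9], [-75.3, -24.6], [-77.7, -27.3], [-77.5, -30.0], [-77.2, -32.6], [-77.0, -35.3], [-76.8, -37.9], [-79.2, -40.6]]
```

Emit:
move_arm:
  commands: "0 -1 2 0 0 -0.8 -1; 0 -1 4 0 0 -0.8 -1; 0 -1 4 0 0 -0.8 -1; 0 -1 4 0 0 -0.8 -1; 0 -1 4 0 0 -0.8 -1"

```text
t: 6.58
tcp_pos: [0.4245, -0.3393, 0.0085]
tool_rot: [0.999, -0.043, -0.015, 0.0]
force: [-5.6, 0.2, 19.8]
finger_gap: 0.28
gripper_force: 82.1
```

```bash
sed -i '/^s=S\[/,$d' m1.py && sed -i 's/^for k,v/if __name__=="__main__":\n  for k,v/; s/^    for a,b/   for a,b/' m1.py && python3 - <<'E'
from h import *
from m1 import mask
S={n:snap(n,n+'3.png') for n in('side','top')}
a=cv2.imread('pics/side3.png')[100:200,310:410];b=cv2.imread('pics/top3.png')[180:280,390:490]
cv2.imwrite('pics/g4.png',np.hstack([cv2.resize(a,(400,400),interpolation=3),cv2.resize(b,(400,400),interpolation=3)]))
c=mask(S['top'],(60,0,115),(130,60,255),(430,225,480,262)).reshape(-1,2)
top=np.array([[x,c[c[:,0]==x,1].min()] for x in np.unique(c[:,0])])
P=onz(S['top'],top.astype(float),.01)*1000
y=np.radians(-4.85);Rg=np.array([[np.cos(y),np.sin(y)],[-np.sin(y),np.cos(y)]])
P=(P[:,:2]-[630.6,-351.7])@Rg.T; print(np.round(P[[1,-1]],1), np.degrees(np.polyfit(P[3:-2,1],P[3:-2,0],1)[0]))
E
```

```text
[[-77.8  33.3]
 [-76.5 -38.6]] 0.6874013301521346
```

View pics/g4.png

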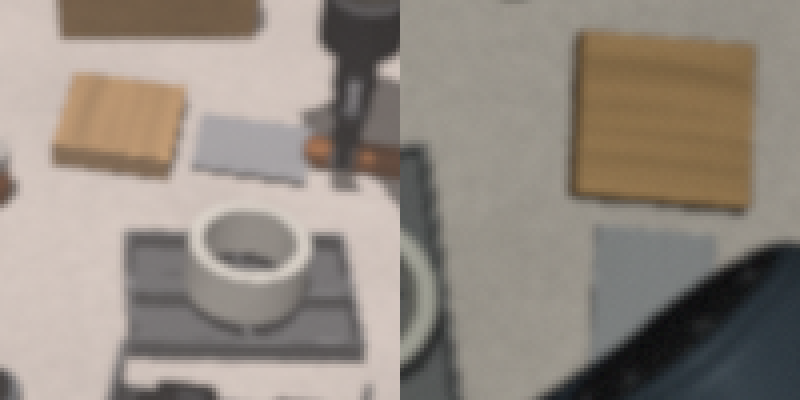

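The handle is on the bench (20 N), and the blade is flat just ahead of the slot, its mid about 2.6 mm to -y. Ease up, shift, and slide in.

Emit:
move_arm:
  commands: "0 -2.5 -3 0 0 0 -1; 10 -2.5 -3.3 0 0 0 -1; 25 -2.5 -3.8 0 0 0 -1; 40 -2.5 -4.3 0 0 0 -1; 50 -2.5 -4.6 0 0 0 -1"

```text
t: 7.4
tcp_pos: [0.4744, -0.3395, 0.009]
tool_rot: [0.999, -0.042, -0.017, -0.002]
force: [-6.0, 0.1, 9.6]
finger_gap: 0.282
gripper_force: 80.5
```

```bash
python3 p.py 540 -345 9 -4.9; python3 - <<'E'
from h import *
S={n:snap(n,n+'4.png') for n in('side','top')}
a=cv2.imread('pics/side4.png')[100:200,310:410];b=cv2.imread('pics/top4.png')[180:280,390:490]
cv2.imwrite('pics/g5.png',np.hstack([cv2.resize(a,(400,400),interpolation=3),cv2.resize(b,(400,400),interpolation=3)]))
E
```

```text
t 7.4 tcp [ 474.4 -339.5    9. ] yaw -4.9 gap 0.28 -> shift [65.8 -0.1 -2.2] turn [-0.1  1.9  0. ]
```

View pics/g5.png

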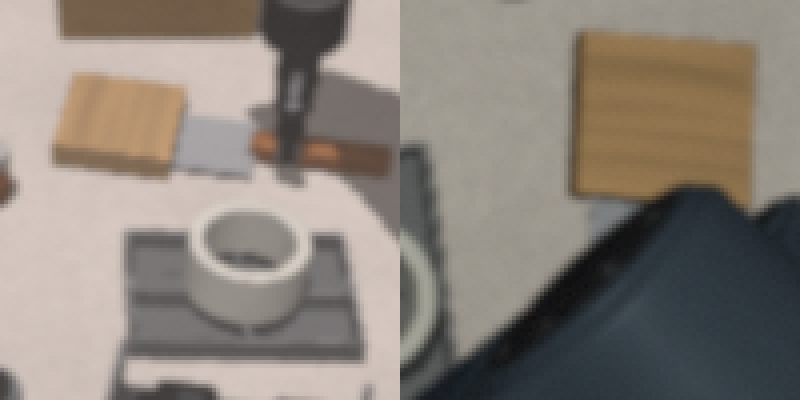

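The blade is entering the slot (side half: under the guard face at (180,145)). Continue home.

Emit:
move_arm:
  commands: "18 0 -1 0 0 0 -1; 36 0 -1.6 0 0 0 -1; 52 0 -2.1 0 0 0 -1; 64 0 -2.5 0 0 0 -1; 69 0 -2.6 0 0 0 -1"

```text
t: 8.12
tcp_pos: [0.5422, -0.3455, 0.009]
tool_rot: [0.999, -0.042, -0.018, -0.002]
force: [-13.7, -1.5, 12.1]
finger_gap: 0.282
gripper_force: 80.8
```

```bash
python3 p.py 543 -345 9 -4.9; python3 - <<'E'
from h import *
S={n:snap(n,n+'4.png') for n in('side','top')}
a=cv2.imread('pics/side4.png')[100:200,310:410]
cv2.imwrite('pics/g6.png',cv2.resize(a,(500,500),interpolation=3))
E
```

```text
t 8.1 tcp [ 542.2 -345.5    9. ] yaw -4.8 gap 0.28 -> shift [ 0.7 -0.6 -0. ] turn [-0.1  2.1  0.1]
```

View pics/g6.png

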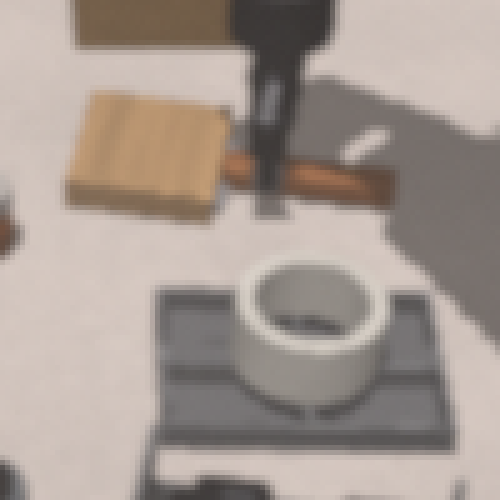

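Handle is against the guard and the scraper is home (−14 N). A slight push, release, and rise.

Emit:
move_arm:
  commands: "1.5 0 0 0 0 0 -1; 1 0 0 0 0 0 0.3; 0 0 0 0 0 0 0.3; 0 0 -30 0 0 0 0.3; 0 0 -90 0 2 0 0.3"

```text
t: 8.85
tcp_pos: [0.5455, -0.3448, 0.0966]
tool_rot: [0.999, -0.043, 0.0, -0.003]
force: [0.2, -0.3, 0.9]
finger_gap: 0.651
gripper_force: 0.0
```

```bash
python3 p.py 480 -250 170 0; python3 m2.py
```

```text
t 8.8 tcp [ 545.5 -344.8   96.6] yaw -4.9 gap 0.65 -> shift [-73.3 -89.2 -73. ] turn [-0.3 -0.  -4.9]
mat [519.7 291.9] [158.6 158.4] 85.7
guard [ 631.4 -352.1] [118.7 109.5] 85.59
tray [ 499.1 -153.5] [218.6 162.8] 6.23Traceback (most recent call last):
  File "m2.py", line 9, in <module>
    rect('handle',(5,110,40),(20,255,255),(275,235,315,305),.088)
    ~~~~^^^^^^^^^^^^^^^^^^^^^^^^^^^^^^^^^^^^^^^^^^^^^^^^^^^^^^^^^
  File "m2.py", line 4, in rect
    c=mask(s,lo,hi,box); P=onz(s,c.reshape(-1,2).astype(float),z)[:,:2]
  File "m1.py", line 19, in mask
    return max(c,key=cv2.contourArea)
ValueError: max() iterable argument is empty
```

```bash
cat > tape.py <<'E'
from h import *; from m1 import mask
from scipy.optimize import least_squares
def tape(box=(356,230,403,277)):
    s=snap('top'); c=mask(s,(20,5,115),(45,60,255),box).reshape(-1,2).astype(float); P=onz(s,c,.07)[:,:2]*1000
    return P
P=tape(); f=lambda p:np.hypot(*(P-p[:2]).T)-p[2]
r=least_squares(f,[511,-140,49],loss='soft_l1'); print('tape',np.round(r.x,1),np.std(f(r.x)))
E
python3 tape.py; python3 p.py 507.7 -183.8 130 -4.9
```

```text
tape [ 515.6 -142.8   46.3] 10.271302264112613
t 9.2 tcp [ 545.6 -345.4   97.7] yaw -4.9 gap 0.65 -> shift [ -51.6 -157.9  -31.9] turn [-0.2 -0.1 -0. ]
```

Emit:
move_arm:
  commands: "0 0 -32 0 0 0 0; -52 -50 -32 0 0 0 0; -52 -110 -32 0 0 0 0; -52 -158 -32 0 0 0 0; -52 -158 -32 0 0 0 0"

```text
t: 9.78
tcp_pos: [0.5058, -0.1797, 0.1291]
tool_rot: [0.999, -0.041, -0.001, -0.002]
force: [0.1, -1.0, 1.1]
finger_gap: 0.497
gripper_force: 0.0
```

```bash
python3 p.py 507.7 -183.8 38 -4.9;python3 - <<'E'
from h import *
S={n:snap(n,n+'5.png') for n in('side','top')}
a=cv2.imread('pics/side5.png')[110:210,310:410];b=cv2.imread('pics/top5.png')[200:300,340:490]
cv2.imwrite('pics/g7.png',np.hstack([cv2.resize(a,(400,400),interpolation=3),cv2.resize(b,(400,400),interpolation=3)]))
E
```

```text
t 9.8 tcp [ 505.8 -179.7  129.1] yaw -4.7 gap 0.5 -> shift [ 2.4  4.4 91.1] turn [-0.3  0.1  0.2]
```

View pics/g7.png

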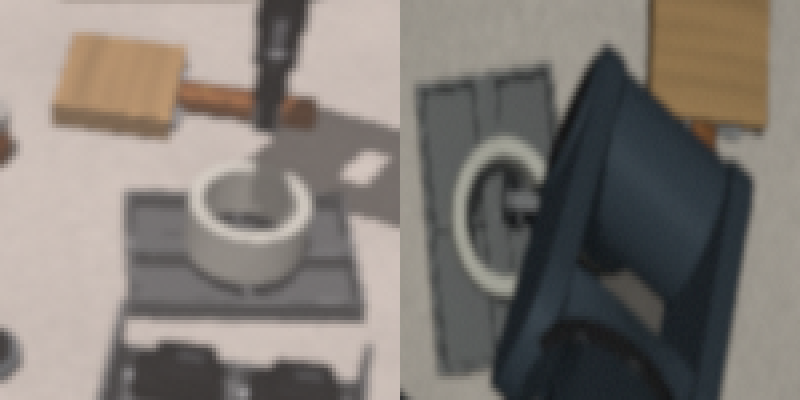

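The scraper is home, the tape is unmoved on the tray, and the fingers are above its -y wall. Descend and grip.

Emit:
move_arm:
  commands: "0 0 40 0 0 0 0; 0 0 75 0 0 0 0; 0 0 91 0 0 0 0; 0 0 91 0 0 0 0; 0 0 91 0 0 0 0"

```text
t: 10.5
tcp_pos: [0.5088, -0.1851, 0.0406]
tool_rot: [0.999, -0.043, 0.003, -0.0]
force: [-0.0, 0.6, 0.1]
finger_gap: 0.501
gripper_force: 0.0
```

Emit:
move_arm:
  commands: "0 0 0 0 0 0 -1; 0 0 0 0 0 0 -1; 0 0 0 0 0 0 -1; 0 0 0 0 0 0 -1; 0 0 0 0 0 0 -1"
  grip_force: 60

```text
t: 11.12
tcp_pos: [0.5087, -0.1847, 0.041]
tool_rot: [0.999, -0.043, 0.003, 0.0]
force: [-0.8, -0.1, 6.5]
finger_gap: 0.127
gripper_force: 56.9
```

```bash
python3 p.py 507.7 -183.8 38 -4.9
```

```text
t 11.1 tcp [ 508.7 -184.7   41. ] yaw -4.9 gap 0.13 -> shift [-1.  -0.8  3. ] turn [-0.  -0.3 -0. ]
```

Emit:
move_arm:
  commands: "0 0 -40 0 0 0 -1; 0 0 -100 0 0 0 -1; 0 -50 -110 0 0 0 -1; 0 -110 -110 0 0 0 -1; 0 -170 -110 0 0 0 -1"

```text
t: 11.75
tcp_pos: [0.5222, -0.0135, 0.1505]
tool_rot: [0.999, -0.044, 0.002, -0.001]
force: [0.6, -0.3, -1.9]
finger_gap: 0.133
gripper_force: 58.5
```

```bash
python3 p.py 516 248 150 -4.9
```

```text
t 11.8 tcp [522.2 -13.5 150.5] yaw -5.0 gap 0.13 -> shift [ -29.1 -260.     0.7] turn [-0.1 -0.3 -0.1]
```

Emit:
move_arm:
  commands: "-7 -60 0 0 0 0 -1; -14 -120 0 0 0 0 -1; -21 -180 0 0 0 0 -1; -28 -240 0 0 0 0 -1; -29 -260 20 0 0 0 -1"

```text
t: 12.38
tcp_pos: [0.5161, 0.2505, 0.1314]
tool_rot: [0.999, -0.041, 0.004, -0.002]
force: [0.4, -0.2, -2.0]
finger_gap: 0.132
gripper_force: 58.5
```

```bash
python3 - <<'E'
from h import *
snap('top')
E
python3 p.py 516 248 24 -4.9
```

```text
t 12.4 tcp [514.2 250.9 128.1] yaw -4.7 gap 0.13 -> shift [  1.9   3.  104.1] turn [-0.1 -0.1  0.2]
```

Emit:
move_arm:
  commands: "0 1 50 0 0 0 -1; 0 1 85 0 0 0 -1; 0 1 97 0 0 0 -1; 0 1 102 0 0 0 -1; 0 1 104 0 0 0 -1"

```text
t: 13.05
tcp_pos: [0.5171, 0.2457, 0.0272]
tool_rot: [0.999, -0.043, 0.003, -0.001]
force: [-0.6, 0.7, -1.3]
finger_gap: 0.131
gripper_force: 58.6
```

```bash
python3 p.py 516 248 22 -4.9
```

```text
t 13.1 tcp [517.1 245.7  27.2] yaw -5.0 gap 0.13 -> shift [-1.3 -2.2  5.2] turn [-0.1 -0.3 -0.1]
```

Emit:
move_arm:
  commands: "-1 -2 3 0 0 0 -1; -1 -2 5 0 0 0 -1; -1 -2 6 0 0 0 -1; -1 -2 6 0 0 0 -1; -1 -2 5 0 0 0 -0.3"

```text
t: 13.68
tcp_pos: [0.516, 0.248, 0.0222]
tool_rot: [0.999, -0.043, 0.003, -0.001]
force: [0.5, 1.4, -0.9]
finger_gap: 0.333
gripper_force: 0.0
```

Emit:
move_arm:
  commands: "0 0 0 0 0 0 0; 0 0 0 0 0 0 0; 0 0 -30 0 0 0 0; 0 0 -80 0 0 0 0.4; 0 0 -110 0 0 0 0.4"

```text
t: 14.3
tcp_pos: [0.5157, 0.2478, 0.1332]
tool_rot: [0.999, -0.043, 0.003, -0.001]
force: [0.4, 0.0, -0.4]
finger_gap: 0.697
gripper_force: 0.0
```

```bash
python3 p.py 516 248 22 -4.9
```

```text
t 14.3 tcp [515.7 247.8 133.2] yaw -4.9 gap 0.7 -> shift [ -0.4   0.  111.2] turn [-0.1 -0.3 -0. ]
```

Emit:
move_arm:
  commands: "-50 -33 -20 0 0 0 0.4; -100 -66 -20 0 0 0 0.4; -150 -100 -20 0 0 0 0.4; -200 -133 -20 0 0 0 0.4; -229 -153 -20 0 0 0 0.4"

```text
t: 14.92
tcp_pos: [0.2973, 0.4208, 0.1507]
tool_rot: [0.999, -0.042, 0.001, -0.0]
force: [0.5, 1.0, -0.7]
finger_gap: 0.698
gripper_force: 0.0
```

```bash
python3 p.py 500 60 150 -4.9; python3 - <<'E'
from h import *
S={n:snap(n,n+'6.png') for n in('side','top')}
a=cv2.imread('pics/side6.png')[190:330,310:410];b=cv2.imread('pics/top6.png')[200:300,170:340]
cv2.imwrite('pics/g8.png',np.vstack([cv2.resize(b[:, :],(800,470),interpolation=3)]))
a=cv2.imread('pics/side6.png')[190:250,310:410]
cv2.imwrite('pics/g9.png',np.vstack([cv2.resize(b[:,90:],None,fx=5,fy=5,interpolation=3)]))
cv2.imwrite('pics/g8.png',np.hstack([cv2.resize(b[:,95:165],None,fx=5.6,fy=5.6,interpolation=3),cv2.resize(cv2.resize(a,None,fx=4,fy=4,interpolation=3),(400,240))] if 0 else [cv2.resize(b[5:100,95:165],(392,532),interpolation=3), cv2.copyMakeBorder(cv2.resize(a,(400,240),interpolation=3),0,292,0,0,0)]))
E
```

```text
t 14.9 tcp [297.3 420.8 150.7] yaw -4.8 gap 0.7 -> shift [232.4 342.5   1. ] turn [-0.1 -0.2  0.1]
```

View pics/g8.png

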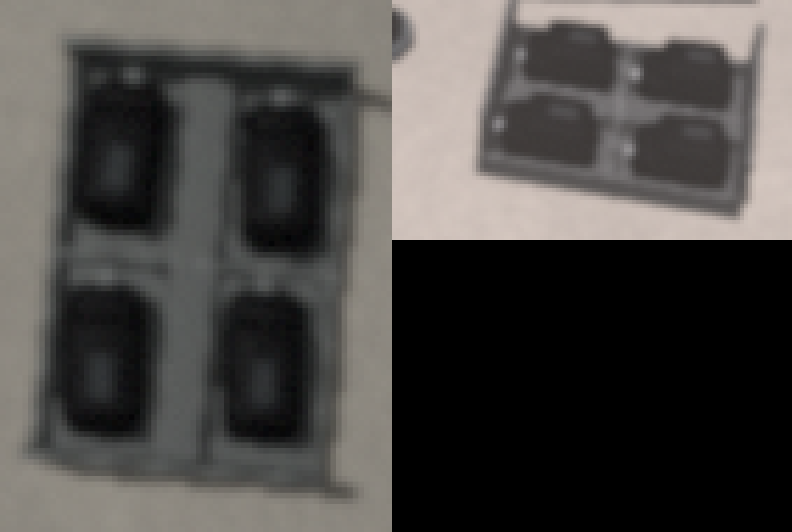

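Top half: four black shells with nozzles to +x, at crop (117,160), (281,180), (105,362) and (265,370). All four are in the bin and none is red. Next, measure them.

```bash
cat > sh.py <<'E'
from h import *
def shells(s,box,thr=58,z=.045,show=True):
    g=cv2.cvtColor(s['image'],cv2.COLOR_RGB2GRAY); x0,y0,x1,y1=box
    m=np.zeros_like(g); m[y0:y1,x0:x1]=(g[y0:y1,x0:x1]<thr)*255
    m=cv2.morphologyEx(m,cv2.MORPH_OPEN,np.ones((7,7)))
    out=[]
    for c in cv2.findContours(m,cv2.RETR_EXTERNAL,cv2.CHAIN_APPROX_NONE)[0]:
        P=onz(s,c.reshape(-1,2).astype(float),z)[:,:2]*1000
        (cx,cy),(w,h),a=cv2.minAreaRect(P.astype(np.float32))
        if w<h: w,h,a=h,w,a-90
        a=(a+90)%180-90
        if w*h>800: out.append((cx,cy,w,h,a))
    return out
if __name__=='__main__':
    s=snap('top')
    for thr in (50,58):
        for o in shells(s,(262,205,335,300),thr): print(thr,np.round(o,1))
E
python3 sh.py; python3 - <<'E'
from h import *
S={n:snap(n) for n in('side','top')}
T=lambda x,y:((x+.5)/5.6-.5+265,(y+.5)/5.6-.5+205); D=lambda x,y:((x-392+.5)/4-.5+310,(y+.5)/4-.5+190)
for a,b in [((117,165),(555,104)),((281,185),(580,37)),((102,370),(690,129)),((264,372),(698,50))]:
    p,e=tri(S['top'],T(*a),S['side'],D(*b)); print(np.round(p*1000,1),round(e*1000,1))
E
cat > tape2.py <<'E'
from h import *; from m1 import mask
s=snap('top'); g=cv2.cvtColor(s['image'],cv2.COLOR_RGB2HSV)
m=((g[...,1]<70)&(g[...,2]>100)).astype(np.uint8)*255; o=np.zeros_like(m); o[222:282,183:243]=m[222:282,183:243]
c=max(cv2.findContours(o,cv2.RETR_EXTERNAL,cv2.CHAIN_APPROX_NONE)[0],key=cv2.contourArea)
P=onz(s,c.reshape(-1,2).astype(float),.051)*1000
print('tape',cv2.minEnclosingCircle(P[:,:2].astype(np.float32)),cv2.minAreaRect(P[:,:2].astype(np.float32)))
E
python3 tape2.py
```

```text
50 [4.681e+02 2.920e+01 6.300e+01 4.340e+01 3.000e-01]
50 [4.714e+02 1.018e+02 6.550e+01 4.580e+01 3.000e-01]
50 [5.535e+02 2.060e+01 6.700e+01 4.140e+01 4.000e-01]
50 [5.633e+02 9.540e+01 6.720e+01 4.640e+01 4.000e-01]
58 [4.681e+02 2.790e+01 6.810e+01 4.600e+01 4.000e-01]
58 [470.2 101.8  68.3  45.9   0.7]
58 [5.535e+02 2.190e+01 6.700e+01 4.400e+01 4.000e-01]
58 [5.647e+02 9.420e+01 6.980e+01 4.900e+01 4.000e-01]
[562.7  95.7  59.8] 7.2
[551.4  21.3  52.9] 0.6
[468.4 101.5  54.8] 3.0
[465.7  28.8  59.6] 1.5
tape ((519.894287109375, 293.3070373535156), 50.72542190551758) ((519.5711669921875, 293.3210754394531), (99.39781188964844, 96.69062805175781), 1.9890177249908447)
```

Tape is flat on the mat (519.8,293). The shells stand at A(564,95), B(553.5,21.3), C(470.5,101.6) and D(468,28.6), aligned with the bin (yaw about −4°). Start with D; re-check the bare tray too.

```bash
cat > m3.py <<'E'
from h import *; from m1 import mask
s=snap('top')
c=mask(s,(0,0,30),(180,255,115),(340,205,412,300)); P=onz(s,c.reshape(-1,2).astype(float),.022)[:,:2]*1000
print('tray',cv2.minAreaRect(P.astype(np.float32)))
c=mask(s,(0,0,0),(180,255,115),(262,200,340,305)); 
g=cv2.cvtColor(s['image'],cv2.COLOR_RGB2GRAY)
for n,(x,y) in dict(A=(564,95),B=(553.5,21.3),C=(470.5,101.6),D=(468,28.6)).items():
    u,v=proj(s,[x/1000,y/1000,.045])[0]; x0,y0=int(u)-11,int(v)-16
    m=(g[y0:y0+33,x0:x0+23]<52).astype(np.uint8); ys,xs=np.nonzero(m)
    P=onz(s,np.c_[xs+x0,ys+y0].astype(float),.045)[:,:2]*1000; Cc=np.cov(P.T); a=.5*np.arctan2(2*Cc[0,1],Cc[0,0]-Cc[1,1])
    print(n,np.round(P.mean(0),1),round(np.degrees(a),1))
E
python3 m3.py; python3 p.py 464 29 110 -4
```

```text
tray ((511.78643798828125, -138.36746215820312), (194.43112182617188, 140.78240966796875), 6.458486557006836)
A [568.1  93.7] -4.1
B [557.4  19.9] 1.2
C [471.6 101.6] 5.7
D [468.3  27.9] 5.5
t 15.5 tcp [300.8 419.2 150.7] yaw -5.0 gap 0.7 -> shift [196.7 374.4  40.9] turn [-0.1 -0.2 -1. ]
```

Emit:
move_arm:
  commands: "30 57 0 0 0 -1 0.4; 58 112 0 0 0 -1 0.4; 87 167 0 0 0 -1 0.4; 116 222 0 0 0 -1 0.4; 145 277 0 0 0 -1 0.4"

```text
t: 16.1
tcp_pos: [0.4216, 0.1291, 0.1511]
tool_rot: [0.999, -0.035, 0.002, -0.001]
force: [1.5, 1.6, 0.4]
finger_gap: 0.696
gripper_force: 0.0
```

Emit:
move_arm:
  commands: "28 55 0 0 0 0 0.4; 51 96 15 0 0 0 0.4; 51 96 41 0 0 0 0.4; 51 96 41 0 0 0 0.4; 51 96 41 0 0 0 0.4"

```text
t: 16.73
tcp_pos: [0.4648, 0.0324, 0.1103]
tool_rot: [0.999, -0.034, 0.002, -0.001]
force: [1.9, -0.1, -1.2]
finger_gap: 0.699
gripper_force: 0.0
```

```bash
python3 p.py 464 28.6 27 -4
```

```text
t 16.7 tcp [464.8  32.4 110.3] yaw -3.9 gap 0.7 -> shift [-0.8  3.9 83.3] turn [-0.1 -0.2  0.1]
```

Emit:
move_arm:
  commands: "0 4 20 0 0 0 0.4; 0 4 55 0 0 0 0.4; 0 4 75 0 0 0 0.4; 0 4 83 0 0 0 0.4; 0 4 83 0 0 0 0.4"

```text
t: 17.35
tcp_pos: [0.4652, 0.0287, 0.0273]
tool_rot: [0.999, -0.034, 0.002, -0.001]
force: [-0.2, -0.3, -0.3]
finger_gap: 0.701
gripper_force: 0.0
```

Emit:
move_arm:
  commands: "0 0 0 0 0 0 -1; 0 0 0 0 0 0 -1; 0 0 0 0 0 0 -1; 0 0 0 0 0 0 -1; 0 0 0 0 0 0 -1"
  grip_force: 50

```text
t: 17.98
tcp_pos: [0.4657, 0.0283, 0.0282]
tool_rot: [0.999, -0.034, 0.003, -0.0]
force: [0.3, 0.5, 5.5]
finger_gap: 0.439
gripper_force: 50.2
```

```bash
python3 p.py 464 28.6 27 -4
```

```text
t 18.0 tcp [465.7  28.3  28.2] yaw -3.9 gap 0.44 -> shift [-1.7 -0.1  1.2] turn [-0.1 -0.3  0.1]
```

Emit:
move_arm:
  commands: "0 0 -45 0 0 0 -1; 0 0 -95 0 0 0 -1; 0 50 -100 0 0 -5 -1; 0 110 -100 0 0 -10 -1; 0 170 -100 0 0 -10 -1"

```text
t: 18.6
tcp_pos: [0.4529, -0.1429, 0.1276]
tool_rot: [0.999, 0.054, 0.003, 0.0]
force: [0.8, -0.1, -1.1]
finger_gap: 0.432
gripper_force: 50.5
```

```bash
python3 p.py 464.1 -181.1 60 6.45
```

```text
t 18.6 tcp [ 452.9 -142.9  127.6] yaw 6.1 gap 0.43 -> shift [ 6.7 39.2 67.6] turn [ 0.  -0.3 -0.3]
```

Emit:
move_arm:
  commands: "7 38 10 0 0 -0.3 -1; 7 38 50 0 0 -0.3 -1; 7 38 80 0 0 -0.3 -1; 7 38 94 0 0 -0.3 -1; 7 38 98 0 0 -0.3 -1"

```text
t: 19.23
tcp_pos: [0.4641, -0.1781, 0.0284]
tool_rot: [0.998, 0.056, 0.002, -0.001]
force: [0.1, -0.9, -1.9]
finger_gap: 0.434
gripper_force: 50.5
```

```bash
python3 p.py 464.1 -181.1 28 6.45
```

```text
t 19.2 tcp [ 464.1 -178.1   28.4] yaw 6.4 gap 0.43 -> shift [-0.3  3.   0.4] turn [-0.1 -0.2 -0.1]
```

Emit:
move_arm:
  commands: "0 2 1 0 0 0 -1; 0 2 1 0 0 0 -0.2; 0 2 0 0 0 0 0.4; 0 2 -40 0 0 0 0.4; 0 2 -100 0 0 0 0.4"

```text
t: 19.85
tcp_pos: [0.4632, -0.1799, 0.129]
tool_rot: [0.998, 0.055, 0.0, -0.001]
force: [1.0, -1.0, -0.3]
finger_gap: 0.701
gripper_force: 0.0
```

```bash
python3 p.py 549.5 21.3 130 -4; cat > look.py <<'E'
from h import *
S={n:snap(n) for n in('side','top')}
# darkness check: nominal shell positions, dark-blob centroid around each in top & side
def blob(s,x,y,z=.045,r=(11,16)):
    g=cv2.cvtColor(s['image'],cv2.COLOR_RGB2GRAY); u,v=proj(s,[x/1000,y/1000,z])[0]; a,b=r
    x0,y0=int(round(u))-a,int(round(v))-b; m=(g[y0:y0+2*b+1,x0:x0+2*a+1]<52); ys,xs=np.nonzero(m)
    if len(xs)<20: return None
    return np.r_[np.round(onz(s,[[xs.mean()+x0,ys.mean()+y0]],z)[0,:2]*1000,1),len(xs)]
for a in sys.argv[1:]:
    x,y=map(float,a.split(',')); print(a,'top',blob(S['top'],x,y),'side',blob(S['side'],x,y,.035,(16,12)))
E
python3 look.py 564,95 553.5,21.3 470.5,101.6 468,-181
```

```text
t 19.9 tcp [ 463.2 -179.9  129. ] yaw 6.3 gap 0.7 -> shift [ 108.  -190.5   -0.3] turn [-0.2 -0.  10.3]
564,95 top [566.4  93.7 469. ] side None
553.5,21.3 top [555.5  20.1 417. ] side None
470.5,101.6 top [471.5 101.  428. ] side None
468,-181 top [ 466.6 -185.   621. ] side None
```

Emit:
move_arm:
  commands: "31 -54 0 0 0 3 0.4; 62 -108 0 0 0 6 0.4; 90 -160 0 0 0 10.3 0.4; 108 -190 0 0 0 10.3 0.4; 108 -190 20 0 0 10.3 0.4"

```text
t: 20.58
tcp_pos: [0.5526, 0.023, 0.1102]
tool_rot: [0.999, -0.032, 0.004, -0.0]
force: [-0.8, -0.1, -0.3]
finger_gap: 0.7
gripper_force: 0.0
```

```bash
python3 p.py 549.5 21 27 -4
```

```text
t 20.6 tcp [552.6  23.  110.2] yaw -3.7 gap 0.7 -> shift [-3.7  2.3 83.2] turn [-0.1 -0.5  0.3]
```

Emit:
move_arm:
  commands: "-2 2 20 0 0 0 0.4; -2 2 55 0 0 0 0.4; -2 2 75 0 0 0 0.4; -2 2 83 0 0 0 0.4; -2 2 83 0 0 0 0.4"

```text
t: 21.2
tcp_pos: [0.5484, 0.0187, 0.026]
tool_rot: [0.999, -0.034, 0.001, -0.001]
force: [-0.7, 0.6, 0.5]
finger_gap: 0.699
gripper_force: 0.0
```

Emit:
move_arm:
  commands: "0 0 0 0 0 0 -1; 0 0 0 0 0 0 -1; 0 0 0 0 0 0 -1; 0 0 0 0 0 0 -1; 0 0 0 0 0 0 -1"

```text
t: 21.82
tcp_pos: [0.5496, 0.0185, 0.0274]
tool_rot: [0.999, -0.034, 0.003, -0.0]
force: [-0.4, 0.6, 7.0]
finger_gap: 0.438
gripper_force: 50.7
```

Emit:
move_arm:
  commands: "0 0 -45 0 0 0 -1; 0 0 -95 0 0 0 -1; 0 50 -105 0 0 -5 -1; 0 110 -105 0 0 -10 -1; 0 165 -105 0 0 -10 -1"

```text
t: 22.45
tcp_pos: [0.5367, -0.1477, 0.1315]
tool_rot: [0.999, 0.053, 0.002, -0.0]
force: [1.9, 0.0, -1.7]
finger_gap: 0.437
gripper_force: 50.0
```

```bash
python3 p.py 556.5 -170.7 28 6.45
```

```text
t 22.4 tcp [ 536.7 -147.7  131.5] yaw 6.1 gap 0.44 -> shift [ 16.8  25.  103.6] turn [-0.  -0.3 -0.3]
```

Emit:
move_arm:
  commands: "17 24 10 0 0 -0.3 -1; 17 24 50 0 0 -0.3 -1; 17 24 80 0 0 -0.3 -1; 17 24 98 0 0 -0.3 -1; 17 24 103 0 0 -0.3 -1"

```text
t: 23.08
tcp_pos: [0.5558, -0.1675, 0.0274]
tool_rot: [0.998, 0.056, 0.001, -0.001]
force: [-6.7, 2.7, 21.1]
finger_gap: 0.438
gripper_force: 52.4
```

```bash
python3 p.py 556.5 -170.7 28 6.45
```

```text
t 23.1 tcp [ 555.8 -167.5   27.4] yaw 6.4 gap 0.44 -> shift [ 0.4  3.2 -0.6] turn [-0.1 -0.1 -0.1]
```

Emit:
move_arm:
  commands: "0 2 -1 0 0 0 -1; 0 2 -1 0 0 0 -0.2; 0 2 -1 0 0 0 0.4; 0 2 -40 0 0 0 0.4; 0 2 -100 0 0 0 0.4"

```text
t: 23.7
tcp_pos: [0.5554, -0.1696, 0.1277]
tool_rot: [0.998, 0.055, 0.0, -0.002]
force: [1.3, 0.2, -0.2]
finger_gap: 0.7
gripper_force: 0.0
```

```bash
python3 p.py 466.5 101 130 -4; python3 look.py 564,95 470.5,101.6 466,-183 559,-172
```

```text
t 23.7 tcp [ 555.4 -169.6  127.7] yaw 6.4 gap 0.7 -> shift [ -58.4 -278.7   -1.4] turn [-0.2 -0.  10.4]
564,95 top [566.7  93.1 440. ] side None
470.5,101.6 top [467.1  98.4 485. ] side None
466,-183 top [ 464.9 -184.2  749. ] side None
559,-172 top [ 565.9 -174.8  538. ] side None
```

```bash
sed -i 's/r=(11,16)):/r=(11,16),th=52):/; s/<52)/<th)/; s/(16,12)))/(16,12),80))/' look.py && python3 look.py 564,95 470.5,101.6 466,-183 559,-172; python3 - <<'E'
from h import *
a=cv2.imread('pics/side6.png'); s=snap('side','side7.png'); t=snap('top','top7.png')
b=cv2.imread('pics/side7.png'); d=cv2.absdiff(a,b).max(2); print(d[215:235,335:365].mean(), d[180:240,330:410].mean())
for n in 'C A'.split():
    P=dict(C=(470.5,101.6),A=(564,95))[n]; u,v=proj(s,[P[0]/1e3,P[1]/1e3,.045])[0]; print(n,u,v, d[int(v)-8:int(v)+8,int(u)-14:int(u)+14].mean())
E
```

```text
564,95 top [566.4  93.  439. ] side [568.8  98.4 363. ]
470.5,101.6 top [467.   98.1 487. ] side [472.3 106.3 363. ]
466,-183 top [ 465.  -184.1  751. ] side [ 468.8 -175.3  256. ]
559,-172 top [ 565.6 -174.4  542. ] side [ 559.3 -165.5  263. ]
0.9266666666666666 9.303333333333333
C 383.43326197170836 224.13521766560683 3.3950892857142856
A 350.76538484755065 219.0216364707428 3.21875
```

C and A haven't moved: the side view is unchanged and the top shift is arm shadow. Take C next.

Emit:
move_arm:
  commands: "-12 -58 0 0 0 3 0.4; -24 -116 0 0 0 6 0.4; -36 -174 0 0 0 10.3 0.4; -48 -232 0 0 0 10.3 0.4; -58 -279 0 0 0 10.3 0.4"

```text
t: 24.62
tcp_pos: [0.4657, 0.1026, 0.1266]
tool_rot: [0.999, -0.034, -0.0, -0.001]
force: [-0.0, -0.2, 0.3]
finger_gap: 0.702
gripper_force: 0.0
```

```bash
python3 look.py >/dev/null; python3 p.py 466.5 101 27 -4
```

```text
t 24.7 tcp [463.6 104.4 126.5] yaw -3.6 gap 0.7 -> shift [ 3.5  3.4 99.4] turn [-0.1  0.2  0.4]
```

Emit:
move_arm:
  commands: "1 1 35 0 0 0 0.4; 1 1 70 0 0 0 0.4; 1 1 92 0 0 0 0.4; 1 1 99 0 0 0 0.4; 1 1 99 0 0 0 0.4"

```text
t: 25.35
tcp_pos: [0.4691, 0.0993, 0.0284]
tool_rot: [0.999, -0.035, 0.001, -0.001]
force: [-0.5, 0.3, 1.4]
finger_gap: 0.7
gripper_force: 0.0
```

Emit:
move_arm:
  commands: "0 0 0 0 0 0 -1; 0 0 0 0 0 0 -1; 0 0 0 0 0 0 -1; 0 0 0 0 0 0 -1; 0 0 0 0 0 0 -1"

```text
t: 25.98
tcp_pos: [0.47, 0.0997, 0.03]
tool_rot: [0.999, -0.034, 0.003, -0.001]
force: [-0.0, -1.2, 6.0]
finger_gap: 0.434
gripper_force: 50.0
```

Emit:
move_arm:
  commands: "0 0 -45 0 0 0 -1; 0 0 -95 0 0 0 -1; 0 55 -105 0 0 -5 -1; 0 115 -105 0 0 -10 -1; 0 175 -105 0 0 -10 -1"

```text
t: 26.6
tcp_pos: [0.4568, -0.0763, 0.1344]
tool_rot: [0.999, 0.054, 0.003, -0.0]
force: [0.9, -0.3, -0.7]
finger_gap: 0.43
gripper_force: 49.9
```

```bash
python3 p.py 455.7 -107.5 28 6.45; python3 look.py 466,-183 559,-172
```

```text
t 26.6 tcp [456.8 -76.3 134.4] yaw 6.2 gap 0.43 -> shift [ -5.   30.9 106.3] turn [-0.  -0.3 -0.3]
466,-183 top [ 468.5 -186.1  442. ] side [ 448.2 -183.8  479. ]
559,-172 top [ 561.5 -166.5  444. ] side [ 564.4 -164.3  224. ]
```

Emit:
move_arm:
  commands: "-3 30 10 0 0 -0.3 -1; -3 30 50 0 0 -0.3 -1; -3 30 80 0 0 -0.3 -1; -3 30 98 0 0 -0.3 -1; -3 30 103 0 0 -0.3 -1"

```text
t: 27.32
tcp_pos: [0.4567, -0.1041, 0.0299]
tool_rot: [0.998, 0.056, 0.001, -0.001]
force: [-4.6, 1.3, 39.3]
finger_gap: 0.436
gripper_force: 54.6
```

```bash
python3 p.py 457.3 -107.2 30 6.45
```

```text
t 27.3 tcp [ 456.7 -104.1   29.9] yaw 6.4 gap 0.44 -> shift [ 0.3  3.1 -0.1] turn [-0.1 -0.1 -0.1]
```

Emit:
move_arm:
  commands: "0 1 -2 0 0 0 -1; 0 1 -3 0 0 0 -0.2; 0 1 -3 0 0 0 0.4; 0 1 -40 0 0 0 0.4; 0 1 -100 0 0 0 0.4"

```text
t: 27.95
tcp_pos: [0.4562, -0.1057, 0.1308]
tool_rot: [0.998, 0.055, 0.0, -0.001]
force: [0.7, 0.1, 0.6]
finger_gap: 0.7
gripper_force: 0.0
```

```bash
python3 look.py 564,95 466,-183 559,-172 459,-107; python3 p.py 560.5 94.5 130 -4
```

```text
564,95 top [566.4  93.8 480. ] side [569.1  98.5 365. ]
466,-183 top [ 473.4 -183.1  386. ] side [ 456.1 -175.7  404. ]
559,-172 top [ 557.5 -165.1  496. ] side [ 564.6 -164.3  223. ]
459,-107 top [ 458.6 -107.3  719. ] side [ 458.7 -117.2  404. ]
t 28.1 tcp [ 460.7 -107.6  136. ] yaw 6.4 gap 0.7 -> shift [ 121.5 -189.8    6.5] turn [ 0.3 -0.8 10.4]
```

Emit:
move_arm:
  commands: "31 -48 0 0 0 3 0.4; 62 -96 0 0 0 6 0.4; 93 -144 0 0 0 10.3 0.4; 124 -191 0 0 0 10.3 0.4; 124 -191 0 0 0 10.3 0.4"

```text
t: 28.68
tcp_pos: [0.5607, 0.1009, 0.1311]
tool_rot: [0.999, -0.032, 0.003, -0.001]
force: [0.4, -0.4, -0.3]
finger_gap: 0.698
gripper_force: 0.0
```

```bash
python3 p.py 561 94.5 27 -4
```

```text
t 28.7 tcp [560.7 100.9 131.1] yaw -3.6 gap 0.7 -> shift [1.000e-01 6.600e+00 1.041e+02] turn [-0.1 -0.3  0.4]
```

Emit:
move_arm:
  commands: "0 3 35 0 0 0 0.4; 0 3 70 0 0 0 0.4; 0 3 94 0 0 0 0.4; 0 3 102 0 0 0 0.4; 0 3 102 0 0 0 0.4"

```text
t: 29.3
tcp_pos: [0.559, 0.094, 0.0291]
tool_rot: [0.999, -0.035, 0.001, -0.001]
force: [-0.0, 0.9, 0.7]
finger_gap: 0.703
gripper_force: 0.0
```

Emit:
move_arm:
  commands: "0 0 0 0 0 0 -1; 0 0 0 0 0 0 -1; 0 0 0 0 0 0 -1; 0 0 0 0 0 0 -1; 0 0 0 0 0 0 -1"

```text
t: 29.92
tcp_pos: [0.5605, 0.0944, 0.0307]
tool_rot: [0.999, -0.034, 0.003, -0.0]
force: [-0.2, -1.7, 6.7]
finger_gap: 0.439
gripper_force: 50.2
```

Emit:
move_arm:
  commands: "0 0 -45 0 0 0 -1; 0 0 -95 0 0 0 -1; 0 55 -105 0 0 -5 -1; 0 115 -105 0 0 -10 -1; 0 175 -105 0 0 -10 -1"

```text
t: 30.55
tcp_pos: [0.5468, -0.0813, 0.1346]
tool_rot: [0.999, 0.054, 0.002, -0.0]
force: [0.7, 0.4, -1.9]
finger_gap: 0.438
gripper_force: 50.0
```

```bash
python3 p.py 548 -97 28 6.45
```

```text
t 30.6 tcp [546.8 -81.3 134.6] yaw 6.2 gap 0.44 -> shift [ -1.   15.7 106.6] turn [-0.  -0.3 -0.3]
```

Emit:
move_arm:
  commands: "-1 14 10 0 0 -0.3 -1; -1 14 50 0 0 -0.3 -1; -1 14 80 0 0 -0.3 -1; -1 14 97 0 0 -0.3 -1; -1 14 101 0 0 -0.3 -1"

```text
t: 31.18
tcp_pos: [0.5475, -0.0935, 0.0321]
tool_rot: [0.998, 0.056, 0.001, -0.001]
force: [1.1, 0.4, -2.0]
finger_gap: 0.437
gripper_force: 50.4
```

```bash
python3 p.py 548 -97 30 6.45
```

```text
t 31.2 tcp [547.5 -93.5  32.1] yaw 6.4 gap 0.44 -> shift [0.1 3.6 2.1] turn [-0.1 -0.1 -0.1]
```

Emit:
move_arm:
  commands: "0 2 2 0 0 0 -1; 0 2 2 0 0 0 -0.2; 0 2 1 0 0 0 0.4; 0 2 -40 0 0 0 0.4; 0 2 -100 0 0 0 0.4"

```text
t: 31.8
tcp_pos: [0.5467, -0.0958, 0.1333]
tool_rot: [0.998, 0.055, 0.0, -0.001]
force: [1.0, -0.5, 0.4]
finger_gap: 0.699
gripper_force: 0.0
```

Emit:
move_arm:
  commands: "20 -20 0 0 0 0 -1; 60 -60 0 0 0 0 -1; 90 -100 0 0 0 0 -1; 90 -100 0 0 0 0 -1; 90 -100 0 0 0 0 -1"

```text
t: 32.42
tcp_pos: [0.6255, 0.0132, 0.1338]
tool_rot: [0.998, 0.056, 0.002, -0.0]
force: [0.2, -0.7, 0.8]
finger_gap: 0.001
gripper_force: 0.0
```

```bash
python3 p.py 707 -1.5 60 6.45; python3 - <<'E'
from h import *
S={n:snap(n,n+'8.png') for n in('side','top')}
b=cv2.imread('pics/top8.png')[200:300,335:415];a=cv2.imread('pics/side8.png')[140:210,330:410]
cv2.imwrite('pics/g10.png',np.hstack([cv2.resize(b,(440,550),interpolation=3),cv2.copyMakeBorder(cv2.resize(a,(360,315),interpolation=3),0,235,0,0,0)]))
E
```

```text
t 32.4 tcp [625.5  13.2 133.8] yaw 6.4 gap 0.0 -> shift [79.1 23.7 74. ] turn [-0.  -0.2 -0.1]
```

View pics/g10.png

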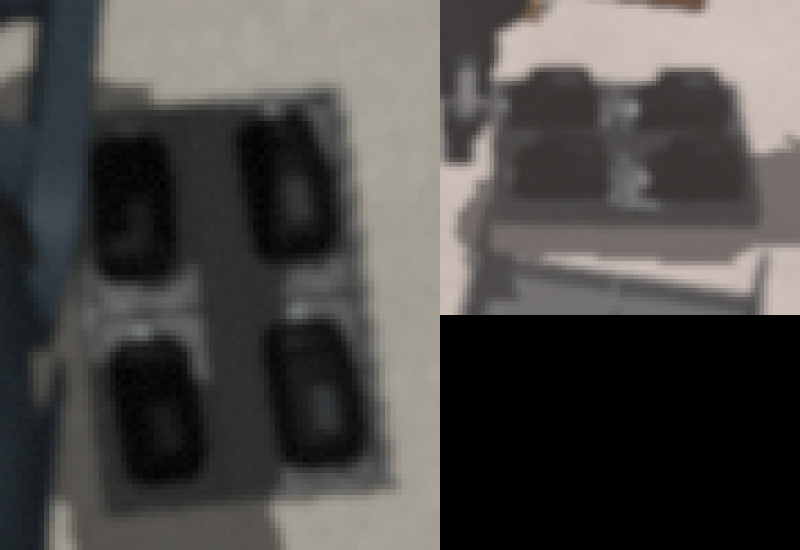

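All four shells stand upright, one per compartment. Now the button.

Emit:
move_arm:
  commands: "40 12 20 0 0 0 -1; 79 22 50 0 0 0 -1; 79 22 74 0 0 0 -1; 79 22 95 0 0 0 -1; 79 22 95 0 0 0 -1"

```text
t: 33.15
tcp_pos: [0.7049, -0.0004, 0.0366]
tool_rot: [0.998, 0.055, -0.001, -0.001]
force: [-0.3, 0.6, 0.1]
finger_gap: 0.002
gripper_force: 0.0
```

```bash
python3 p.py 707 -1.5 15 6.45
```

```text
t 33.1 tcp [ 7.049e+02 -4.000e-01  3.660e+01] yaw 6.3 gap 0.0 -> shift [ 2.   1.4 21.5] turn [-0.1  0.1 -0.2]
```

Emit:
move_arm:
  commands: "1 1 8 0 0 0 -1; 1 1 14 0 0 0 -1; 1 1 18 0 0 0 -1; 1 1 20 0 0 0 -1; 1 1 20 0 0 0 -1"

```text
t: 33.78
tcp_pos: [0.7088, -0.0006, 0.0193]
tool_rot: [0.998, 0.056, 0.002, -0.0]
force: [-0.3, 0.3, 2.9]
finger_gap: -0.003
gripper_force: 1.5
```

Emit:
move_arm:
  commands: "0 0 2 0 0 0 -1; 0 0 4 0 0 0 -1; 0 0 5 0 0 0 -1; 0 0 5 0 0 0 -1; 0 0 5 0 0 0 -1"

```text
t: 34.4
tcp_pos: [0.7088, -0.0006, 0.016]
tool_rot: [0.998, 0.056, 0.002, -0.0]
force: [-3.7, 0.3, 12.1]
finger_gap: 0.0
gripper_force: 6.3
```

Bottomed at 12 N. Let go and retreat, then verify everything.

Emit:
move_arm:
  commands: "0 0 -10 0 0 0 -1; 0 0 -50 0 0 0 -1; 0 0 -100 0 0 0 -1; -50 0 -120 0 0 0 -1; -100 0 -120 0 0 0 -1"

```text
t: 35.02
tcp_pos: [0.6095, -0.0122, 0.1353]
tool_rot: [0.998, 0.056, 0.005, 0.0]
force: [-0.0, -1.1, 0.3]
finger_gap: 0.002
gripper_force: 0.0
```

Emit:
move_arm:
  commands: "-40 0 0 0 0 0 -1; -80 0 0 0 0 0 -1; -110 0 0 0 0 0 -1; -110 0 0 0 0 0 -1; -110 0 0 0 0 0 -1"

```text
t: 35.65
tcp_pos: [0.5011, -0.0244, 0.1332]
tool_rot: [0.998, 0.055, 0.003, -0.0]
force: [0.8, 1.0, -0.1]
finger_gap: 0.001
gripper_force: 0.0
```

```bash
python3 - <<'E'
from h import *
S={n:snap(n,n+'9.png') for n in('side','top')}
b=cv2.imread('pics/top9.png')[140:305,175:495];a=cv2.imread('pics/side9.png')[105:325,280:420]
cv2.imwrite('pics/g11.png',np.hstack([cv2.resize(b,(448,231),interpolation=3) if 0 else cv2.copyMakeBorder(cv2.resize(b,(480,248),interpolation=3),0,254,0,0,0),cv2.resize(a,(320,502),interpolation=3)]))
print(np.round(telemetry.sense()['tcp_pos'],3),telemetry.sense()['t'])
E
python3 tape2.py
```

```text
[ 0.501 -0.024  0.133] 35.75
tape ((519.7088012695312, 293.0555725097656), 50.73483657836914) ((519.5422973632812, 292.1994323730469), (98.98761749267578, 99.38447570800781), 0.3861349821090698)
```

View pics/g11.png

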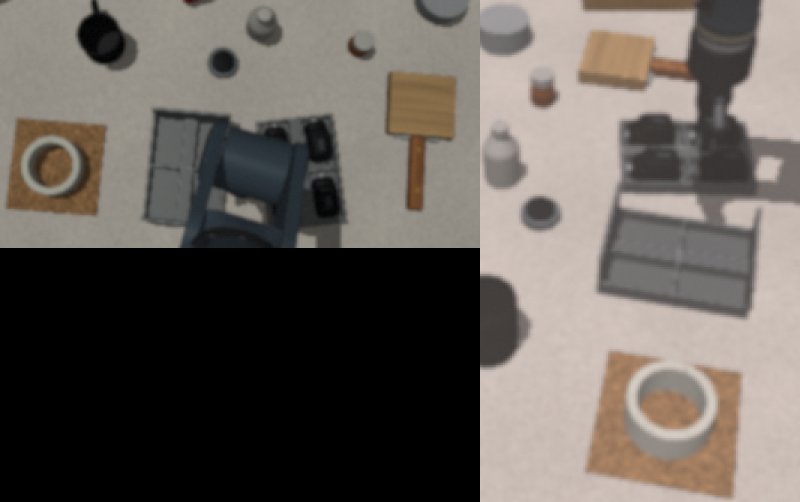

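Tape is on the mat, the shells are in the tray, the button is up and the bystanders are in place. A last numeric check of the scraper's depth.

```bash
python3 - <<'E'
from h import *
s=snap('top'); h=cv2.cvtColor(s['image'],cv2.COLOR_RGB2HSV)
m=cv2.inRange(h,(5,100,30),(22,255,255)); o=np.zeros_like(m); o[234:290,440:470]=m[234:290,440:470]
c=max(cv2.findContours(o,cv2.RETR_EXTERNAL,cv2.CHAIN_APPROX_NONE)[0],key=cv2.contourArea).reshape(-1,2).astype(float)
y=np.radians(-4.85);Rg=np.array([[np.cos(y),np.sin(y)],[-np.sin(y),np.cos(y)]])
P=(onz(s,c,.024)[:,:2]*1000-[631,-352])@Rg.T; print(P.min(0),P.max(0),cv2.minAreaRect(P.astype(np.float32)))
E
```

```text
[-181.47161      -7.92848769] [-65.09080536  16.32639444] ((-123.28768157958984, 4.040779113769531), (116.30377197265625, 24.199214935302734), 0.23409029841423035)
```

```bash
python3 -c "
from station import ticket
print(ticket.sign_off())"
```

```text
the job is handed in; nothing more can be done
None
```

The job is handed in at about 36 s; my last images showed the tape flat on the mat, the scraper home in the guard and all four shells upright in the tray, and the button was pressed fully and is up again.

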